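Restack the belt tensioner's spacers

ROBOT

A 6-joint arm with a two-finger parallel gripper is mounted at the origin on the work surface. World frame = base frame: x ahead of the robot, y to its left, z up, the work surface at z = 0. Lengths are in m, angles in rad, forces in N, time in s.
With the tool pointing down it reaches from about 0.35 to 0.775 m from the base axis. Payload 7.3 kg.
Tool frame: the origin (TCP) lies at the very end of the fingers, on their centre line; the grasp point (between the pads) lies 19 mm behind it; z points along the fingers, y is the direction in which the jaws open and shut (so a half turn about z gives the same grasp; the last joint's range is limited). The gripper opens to 92 mm and grips with 3 to 60 N. Pads are 19 mm wide; open, the fingers measure 130 mm over their backs; the gripper's body (75 mm by 190 mm) begins 47 mm behind the grasp point.
Start: joints at [-1.474, 0.342, 1.524, -0, 1.275, -0.146], TCP at [0.126, -0.51, 0.227] pointing down, gripper open.
Joint ranges: [-2.53, 2.53], [-0.77, 2.02], [0.04, 2.7], [-1, 4.14], [0.28, 2.66], [-3.11, 3.11]. Speed limits (rad/s): [2.57, 2.57, 3.14, 3.14, 3.14, 3.14].

INTERFACE

Orientations are given as [roll, pitch, yaw] about the fixed x, y, z axes, in that order (R = Rz(yaw) Ry(pitch) Rx(roll)).
In Python, from station import env gives the robot as it stands. The module is installed in compiled form; this text tells all that it offers. Calls block until the motion is done:
- env.goto(position, orientation): joint-space move of the TCP to a pose.
- env.servo_line(position, ori=None, max_speed=0.15, guard=None): straight line of the TCP; ori=None keeps the orientation; max_speed is the mean speed in m/s. With guard (N) it stops when the force on the tool has changed by that much, and returns True; else False.
- env.move_joints(angles): joint-space move.
- env.command_gripper(opening): finger opening in m; the grip force is fixed at half the most; returns when the fingers have stopped.
- env.wait(seconds).
- env.solve_ik(position, orientation): joint angles nearest the present ones, or None.
- env.read_state(): the state.
- env.camera(name): name is "scene" or "top" or "wrist"; returns a dict with "frame" (420x560x3 uint8, red, green, blue), "fx", "fy", "cx", "cy" (pixels), "R" (3x3) and "t" (3): a world point X has camera coordinates R X + t. Camera axes: x right, y down, z forward; pixel columns grow to the right and rows downward; lengths in m; the calibration is good to about 2 mm. A picture is of the moment at which its call begins. There is no depth.
A pose or a line that the arm cannot do raises env.Unreachable and nothing moves.
- env.close_job(): hands the job in, once; it reports no verdict.
The state is a dict: "time": time; "joint_positions": joint angles; "joint_vel": joint speeds; "tau": joint torques, N m; "eef_pos": TCP position; "ee_rot": TCP orientation; "force": force on the tool from outside, world axes, zero at the start; "wrist_torque": the same for the moment, N m; "gripper_width": finger opening in m.
Only numpy, scipy, OpenCV 4.12 (cv2) and the standard library are available. Lean on these libraries where they do the work, as an engineer would, in place of code of your own. Each camera call takes 0.05 s, during which the arm holds its last target.

TASK

Rebuild the roller stack of the belt tensioner: thread the three spacer rings flat onto its sprung steel spindle in order of size, the wide aluminium one first and fully home on the yellow collar, then the middle brass one, then the narrow black one on top. Feel for the spindle gently, never forcing it, carry each ring all the way down instead of letting it fall, and leave the orange ring and everything else on the bench where it is.

Things in the scene. Friction and masses are not known exactly. Their poses are not given: they have to be found in the camera images.
- tensioner: The belt tensioner, fixed to the bench: blue square base plate 110 x 110 mm, 12 mm thick, a dark disc (diameter 60, up to 20 mm high), a yellow collar and a vertical sprung steel spindle. Origin: centre of the plate's underside, on the bench; z up. The spindle is delicate: more than 20 N on it in any direction, pressing or knocking, damages it.
- seat (a point): Centre of the flat top of the yellow collar (diameter 40 mm, centred on the plate), 32 mm above the bench: the seat for the rings. The collar is a stiff eccentric: the spindle stands not here but with its axis 7 mm to one side of this point, in a direction that differs every time, is not measured and is unrelated to any yaw; find it by eye or by feel.
- tip_level (a point): Point 49 mm straight above seat (81 mm above the bench), level with the spindle's tip but 7 mm beside its axis. The spindle is 12 mm thick, its tip edge chamfered 1.5 mm. It is sprung lengthwise: pressed on its tip it yields at about 1.5 N plus 1 N per mm, bottoms out after 12 mm and springs back; sideways it is rigid.
- wide_ring: Aluminium spacer ring, outer diameter 60 mm, bore 16 mm, 15 mm thick, about 105 g, lying flat on the bench. Origin: centre of its underside; z is its axis. Goes on first, underside on the collar (32 mm above the bench).
- middle_ring: Brass spacer ring, outer diameter 48 mm, bore 16 mm, 13 mm thick, about 170 g, lying flat. Origin: centre of its underside; z is its axis. Goes on second (underside 47 mm above the bench).
- narrow_ring: Black plastic spacer ring, outer diameter 36 mm, bore 16 mm, 12 mm thick, about 16 g, lying flat. Origin: centre of its underside; z is its axis. Goes on last (underside 60 mm above the bench).
- spare_ring: Orange plastic ring that belongs elsewhere, outer diameter 44 mm, bore 9 mm, 10 mm thick; origin: centre of its underside. Leave it.
- pulley: Steel flanged pulley, diameter 44 mm, 24 mm tall; origin: centre of its underside. Leave it.
- screwdriver: Screwdriver with a red handle, lying; origin under its middle. Leave it.
- wrench: Steel wrench, lying; origin under its middle. Leave it.
- grease_jar: Small amber jar, diameter 56 mm, 55 mm tall; origin: centre of its underside. Leave it.
- relay: Grey plastic block relay 30 x 45 x 30 mm; origin: centre of its underside. Leave it.

How it is judged:
On the way, in this order (a step that is already met when the one before it is completed fails the run):
1. the wide ring is threaded on the spindle and home on the collar (horizontal distance between wide_ring and tensioner below 0.0115 m and z of wide_ring in the frame of tensioner between 0.0295 and 0.0345 m and angle between wide_ring's own z axis and vertical below 0.08 rad), for 0.2 s.
2. the middle ring is home on the wide one (all of step 1 and horizontal distance between middle_ring and tensioner below 0.0115 m and z of middle_ring in the frame of tensioner between 0.0445 and 0.0495 m and angle between middle_ring's own z axis and vertical below 0.08 rad), for 0.2 s.
3. the narrow ring is home on the middle one (all of step 2 and horizontal distance between narrow_ring and tensioner below 0.0115 m and z of narrow_ring in the frame of tensioner between 0.0575 and 0.0625 m and angle between narrow_ring's own z axis and vertical below 0.08 rad), for 0.2 s.
At the end, for the whole second after the job is handed in: All three rings are on the spindle, released and at rest (under 20 mm/s): wide, middle and narrow with undersides 32, 47 and 60 mm above the bench (each within 2.5 mm), each centre within 11.5 mm of the tensioner's centre and tilted less than 0.08 rad (all of step 3 and linear speed of each of wide_ring, middle_ring, narrow_ring below 0.02 m/s); the robot touches nothing.
It fails at once if more than 20 N on the tensioner's sprung spindle (or its base plate) (contact force between tensioner and anything else above 20 N).
It fails at once if a spacer ring let fall more than about 2 cm (faster than 0.6 m/s out of the fingers) ((linear speed of wide_ring above 0.6 m/s and contact force between the fingers and wide_ring below 0.05 N) or (linear speed of middle_ring above 0.6 m/s and contact force between the fingers and middle_ring below 0.05 N) or (linear speed of narrow_ring above 0.6 m/s and contact force between the fingers and narrow_ring below 0.05 N)).
It fails at once if one of the other loose things on the bench moved more than 25 mm (distance of any of spare_ring, pulley, screwdriver, wrench, grease_jar, relay from where it was at the start of the episode above 0.025 m).
It also fails if it takes over 72 s, if anything falls off the work surface, if the arm or the gripper's body presses on something with over 40 N, if the wrist force passes 120 N, or if a joint passes its speed limit or range.

## Working session

There is one attempt and no reset: what is moved stays moved. The work goes in short steps, each a Python script; the robot and the scene stay as the last script left them, time stands still between calls to the robot, and variables do not carry over. Pictures are saved under pics/ and viewed, and the job is handed in when it is done.

```bash
mkdir -p pics
python3 - <<'E'
from station import env
import cv2
s=env.read_state(); print(s)
for n in ("scene","top","wrist"):
    c=env.camera(n); cv2.imwrite(f"pics/a_{n}.png",c["frame"][:,:,::-1])
    print(n,c["fx"],c["cx"],c["cy"],c["R"],c["t"])
E
```

```text
{'time': 0.0, 'joint_positions': array([-1.47399909e+00,  3.42714392e-01,  1.52501681e+00, -2.30431537e-05,
        1.27538889e+00, -1.45984360e-01]), 'joint_vel': array([-8.50381905e-04, -7.51764346e-04,  1.86001673e-03,  6.61040999e-05,
       -2.34274411e-05, -1.68548080e-03]), 'tau': array([ 2.16293702e-03, -4.31240094e+01, -2.44220173e+01,  7.19896797e-02,
        5.60198107e-02, -1.26323630e-04]), 'eef_pos': array([ 0.12619497, -0.50918983,  0.22604936]), 'ee_rot': array([-3.14007826e+00, -2.00390289e-04,  2.42788175e-01]), 'force': array([0.32885496, 1.14123188, 0.25001159]), 'wrist_torque': array([ 0.0316697 , -0.02200091,  0.01467946]), 'gripper_width': 0.09199803359114084}
scene 398.5091363357308 274.5791942097393 205.57870798861663 [[-0.74900325  0.66252566 -0.00734026]
 [ 0.5321646   0.59495291 -0.60235527]
 [-0.39470871 -0.45507228 -0.79819437]] [ 0.38975345 -0.25420231  1.31487222]
top 408.17054737018094 279.70089573031163 208.92257959897697 [[-0.02625598 -0.99962763 -0.00743107]
 [-0.98172126  0.02718599 -0.18837274]
 [ 0.18850462  0.00234933 -0.98206949]] [0.01244708 0.55907907 0.96604285]
wrist 312.5235867649529 273.68115059346616 208.46182449650294 [[ 2.40673307e-01 -9.70606161e-01  1.99552604e-04]
 [-9.38771465e-01 -2.32727283e-01  2.54059341e-01]
 [-2.46545120e-01 -6.13326359e-02 -9.67188612e-01]] [-0.524655   -0.03213458  0.38908325]
```

View pics/a_top.png

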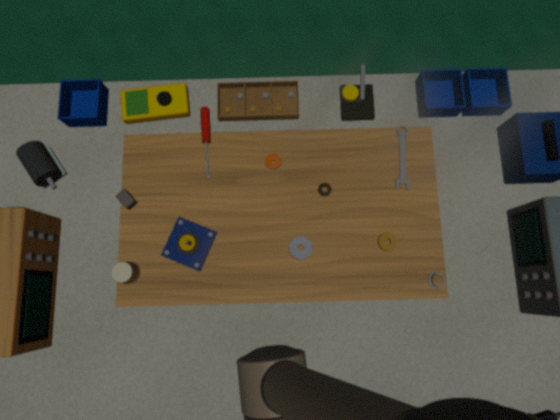

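View pics/a_scene.png

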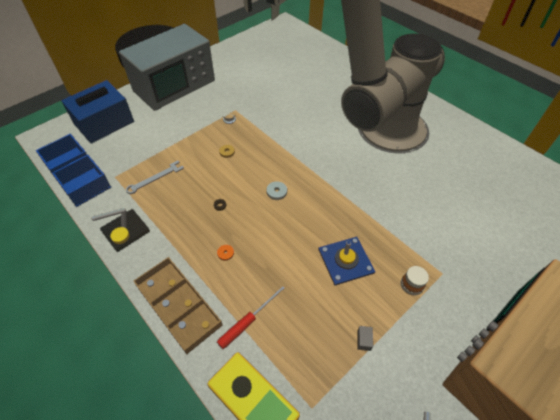

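View pics/a_wrist.png

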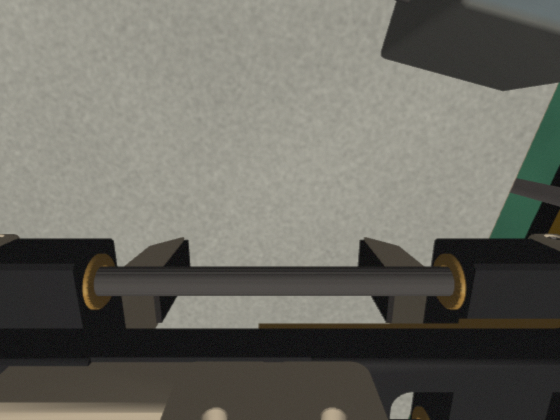

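Top view, at about 2.4 mm/px:
- Tensioner at (189,243), with the yellow collar at (187,243).
- Aluminium ring at (301,247), brass at (387,242), black at (324,189), orange at (273,161).

The wrist view shows only bare bench. Next I'll measure by colour masks.

```bash
cat > h.py <<'E'
import numpy as np, cv2
from station import env
def ray(c,u,v,z):
    d=c["R"].T@np.array([(u-c["cx"])/c["fx"],(v-c["cy"])/c["fy"],1.0]); o=-c["R"].T@c["t"]
    return o+d*(z-o[2])/d[2]
def proj(c,X):
    p=c["R"]@np.asarray(X,float)+c["t"]; return np.array([c["fx"]*p[0]/p[2]+c["cx"],c["fy"]*p[1]/p[2]+c["cy"]])
def save(n,img,k=1):
    cv2.imwrite(f"pics/{n}.png",cv2.resize(img[:,:,::-1],None,fx=k,fy=k,interpolation=cv2.INTER_CUBIC))
def blobs(mask,amin):
    n,l,s,ce=cv2.connectedComponentsWithStats(mask.astype(np.uint8),connectivity=8)
    return [(l==i,ce[i],s[i]) for i in range(1,n) if s[i][4]>=amin]
def hsv(f): return cv2.cvtColor(f,cv2.COLOR_RGB2HSV)
E
python3 - <<'E'
from h import *
c=env.camera("top"); f=c["frame"]; h=hsv(f)
for n,(u,v) in dict(wide=(301,247),brass=(387,242),black=(324,189),orange=(273,161),plate=(189,248),collar=(187,243),pulley=(436,281),jar=(124,272),relay=(126,198)).items():
    print(n,f[v,u],h[v,u],h[v,u+8] , ray(c,u,v,{'collar':.032,'plate':.012}.get(n,.01)).round(4))
crop=f[130:300,110:450]; save("top_zoom",crop,2.3)
save("top_tens",f[210:280,150:230],8)
E
```

```text
wide [113  91  59] [ 18 122 113] [100  15 102] [ 0.4668 -0.0544  0.01  ]
brass [112  87  53] [ 17 134 112] [ 21 186 111] [ 0.4737 -0.2748  0.01  ]
black [107  83  50] [ 17 136 107] [ 17 143  96] [ 0.6176 -0.1203  0.01  ]
orange [110  80  44] [ 16 153 110] [ 15 162 113] [0.698  0.0119 0.01  ]
plate [120  97   0] [ 24 255 120] [165  12  41] [0.4718 0.232  0.012 ]
collar [64 56 40] [20 96 64] [ 21 169  74] [0.4825 0.2327 0.032 ]
pulley [105  85  55] [ 18 121 105] [20 39 99] [ 0.3723 -0.3902  0.01  ]
jar [131 130 111] [ 29  39 131] [24 50 72] [0.4156 0.3966 0.01  ]
relay [70 69 63] [26 25 70] [ 17 126  87] [0.6079 0.4001 0.01  ]
```

View pics/top_tens.png

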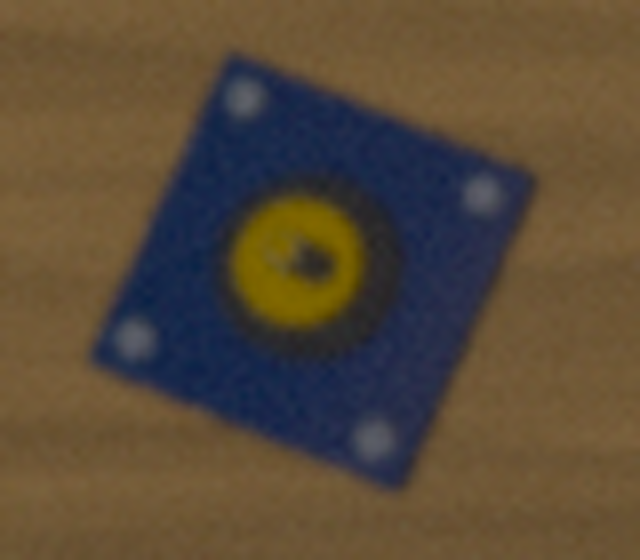

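The zoom shows the square plate, the collar centred near (298,262), and the spindle leaning out radially from about (318,262) at its base to (285,245) at its tip. So the spindle is offset roughly to −y. Next: mask centres for the rings, then a closer look from the wrist.

Run:
```python
from h import *
c=env.camera("top"); f=c["frame"]; h=hsv(f).astype(int); H,S,V=h[...,0],h[...,1],h[...,2]
def rep(n,m,u,v,z,r=20):
    mm=np.zeros(m.shape,bool); mm[v-r:v+r,u-r:u+r]=m[v-r:v+r,u-r:u+r]
    b=max(blobs(mm,10),key=lambda b:b[2][4]); cs,_=cv2.findContours(b[0].astype(np.uint8),0,1)
    ct=max(cs,key=cv2.contourArea); (x,y),rr=cv2.minEnclosingCircle(ct); hull=cv2.moments(cv2.convexHull(ct)); x,y=hull['m10']/hull['m00'],hull['m01']/hull['m00']
    P=ray(c,x,y,z); d=2*np.sqrt(hull['m00']/np.pi); P2=ray(c,x+d,y,z)
    print(n,(round(x,1),round(y,1)),P.round(4),"diam mm",(np.linalg.norm(P2-P)*1000).round(1),"r",np.hypot(*P[:2]).round(3))
rep("wide",(S<70),301,247,.015)
rep("brass",(S>165)&(V>60),387,242,.013,14)
rep("black",(V<55),324,189,.012,12)
rep("orange",(H<9)&(S>150),273,161,.010,14)
rep("plate",(H>100)&(H<130)&(S>100)|(np.hypot(*(np.indices(H.shape)-np.array([243,188])[:,None,None]))<14),189,243,.012,35)
rep("collar",(H>20)&(H<32)&(S>200)&(V>70),187,243,.032,12)
print("cams",{n:(-k["R"].T@k["t"]).round(3) for n in("top","scene","wrist") for k in [env.camera(n)]})
```

```text
wide (300.1, 247.4) [ 0.4655 -0.0518  0.015 ] diam mm 58.1 r 0.468
brass (387.0, 241.3) [ 0.4753 -0.2742  0.013 ] diam mm 44.3 r 0.549
black (324.1, 189.1) [ 0.6169 -0.1202  0.012 ] diam mm 27.6 r 0.628Traceback (most recent call last):
  File "<stdin>", line 12, in <module>
  File "<stdin>", line 5, in rep
ValueError: max() iterable argument is empty
```

Run:
```python
from h import *
R=[np.pi,0,0]
def st(t):
    s=env.read_state(); print(t,round(s["time"],2),s["eef_pos"].round(4),s["ee_rot"].round(3),s["force"].round(2),s["joint_positions"].round(2))
env.goto([0.44,-0.052,0.16],R); st("wide"); c=env.camera("wrist"); np.save("w1.npy",c,allow_pickle=True); save("w1",c["frame"])
env.goto([0.42,0.226,0.14],R); st("tens"); c=env.camera("wrist"); np.save("w2.npy",c,allow_pickle=True); save("w2",c["frame"])
for i in range(4): env.wait(0.05); print(env.read_state()["force"].round(2))
```

```text
wide 2.27 [ 0.4402 -0.0527  0.1601] [ 3.141e+00 -0.000e+00 -1.000e-03] [ 0.74 -0.49 -0.16] [-0.29  0.27  1.84 -0.    1.04  1.28]
tens 3.4 [0.4204 0.2252 0.1401] [ 3.141e+00 -0.000e+00 -1.000e-03] [ 1.04 -0.1   0.69] [ 0.33  0.35  1.78 -0.    1.01  1.9 ]
[-0.02  0.48 -0.08]
[ 0.65  0.47 -0.52]
[-0.5  -0.98  0.27]
[ 0.26 -0.21 -0.94]
```

View pics/w1.png

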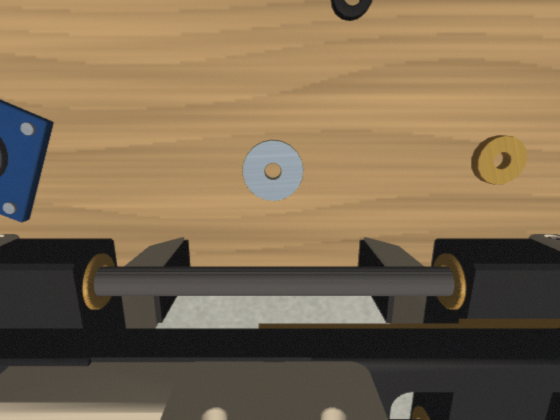

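View pics/w2.png

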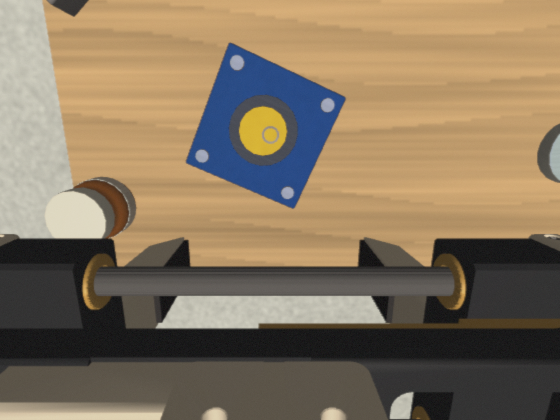

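Wrist view 1 shows the wide ring centred near (273,171), black at (352,5) and brass at (498,160). Wrist view 2 shows the plate, the collar at about (263,131) and the spindle tip outline at about (270,135).

Run:
```python
from h import *
c=np.load("w2.npy",allow_pickle=True).item(); f=c["frame"]; save("w2z",f[85:175,215:315],6)
h=hsv(f).astype(int);H,S,V=h[...,0],h[...,1],h[...,2]
print(f[131:140,262:280].tolist()[4])
m=(H>20)&(H<32)&(S>150)&(V>90); m[:,:220]=0;m[:,310:]=0;m[:90]=0;m[170:]=0
def circ(m,z,c):
    cs,_=cv2.findContours(m.astype(np.uint8),0,1); ct=cv2.convexHull(max(cs,key=cv2.contourArea)); M=cv2.moments(ct); x,y=M['m10']/M['m00'],M['m01']/M['m00']
    P=ray(c,x,y,z);d=2*np.sqrt(M['m00']/np.pi); print((round(x,1),round(y,1)),P.round(4),"d mm",1e3*np.linalg.norm(ray(c,x+d,y,z)-P).round(4)); return P
circ(m,.032,c)
b=(H>100)&(H<125)&(S>140); b[:, :180]=0; b[:,360:]=0
cs,_=cv2.findContours(b.astype(np.uint8),0,1); q=cv2.convexHull(max(cs,key=cv2.contourArea)); rr=cv2.minAreaRect(q); bp=cv2.boxPoints(rr)
P=np.array([ray(c,*p,.012) for p in bp]); print("plate",P.mean(0).round(4),np.linalg.norm(np.diff(P,axis=0),axis=1).round(4))
c1=np.load("w1.npy",allow_pickle=True).item(); h1=hsv(c1["frame"]).astype(int); m=(h1[...,1]<80)&(h1[...,2]>90); m[:,:220]=0;m[:,330:]=0;m[:120]=0;m[215:]=0
circ(m,.015,c1)
for n,cc in(("tip_ray",c),): print([ray(cc,270.5,135,z).round(4) for z in (.081,.032)], proj(cc,[0.4755,0.2295,.081]))
```

```text
[[172, 154, 123], [164, 150, 133], [204, 173, 87], [215, 180, 58], [216, 181, 56], [217, 182, 56], [216, 181, 54], [215, 180, 55], [215, 180, 55], [215, 180, 55], [215, 180, 57], [213, 176, 53], [212, 176, 54], [211, 176, 56], [198, 169, 77], [166, 151, 124], [161, 147, 132], [201, 171, 87]]
(262.5, 130.5) [0.4851 0.2342 0.032 ] d mm 39.5
plate [0.4853 0.2363 0.012 ] [0.1071 0.107  0.1115]
(272.5, 170.1) [ 0.467  -0.0518  0.015 ] d mm 59.2
[array([0.4827, 0.2272, 0.081 ]), array([0.4814, 0.2276, 0.032 ])] [267.10061036 145.75960221]
```

View pics/w2z.png

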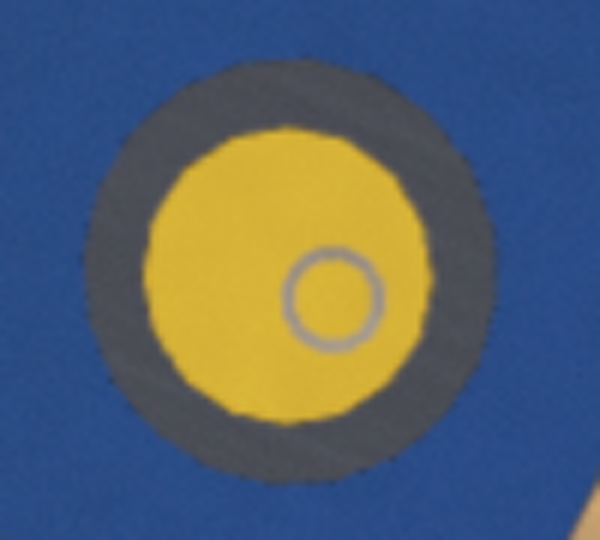

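Cross-checks agree:
- Collar Ø39.5 mm at (0.485, 0.234).
- Spindle tip outline about 11.8 mm across at (0.4827, 0.2272), which is 7.4 mm from the collar centre against an expected 7.
- Wide ring Ø59.2 mm at (0.467, −0.052) in the wrist view, within 1.5 mm of the top view.

Now I'll grasp the wide ring.

```bash
cat >> h.py <<'E'
R0=[np.pi,0,0]
def favg(n=10):
    F=[];T=[]
    for i in range(n): env.wait(0.015); s=env.read_state(); F.append(s["force"]);T.append(s["wrist_torque"])
    return np.mean(F,0),np.mean(T,0)
def st(t):
    s=env.read_state(); print(t,"t=%.2f"%s["time"],s["eef_pos"].round(4),"rot",s["ee_rot"].round(3),"w=%.4f"%s["gripper_width"])
E
python3 - <<'E'
from h import *
env.goto([0.467,-0.0518,0.07],R0); F,_=favg(6); print("free",F.round(2))
env.servo_line([0.467,-0.0518,0.002],max_speed=.08,guard=8); st("down")
env.command_gripper(0.05); st("grip")
env.servo_line([0.467,-0.0518,0.06],max_speed=.1); F,T=favg(8); st("lift"); print(F.round(2),T.round(3))
c=env.camera("wrist"); save("g1",c["frame"]); print("tcp px",proj(c,env.read_state()["eef_pos"]))
E
```

```text
free [-0.29 -0.19 -0.31]
down t=5.87 [ 0.4673 -0.0519  0.0023] rot [ 3.141e+00 -1.000e-03  0.000e+00] w=0.0919
grip t=6.49 [ 0.4671 -0.0518  0.0021] rot [ 3.142 -0.    -0.   ] w=0.0595
lift t=7.36 [ 0.4665 -0.0517  0.0593] rot [-3.141e+00  2.000e-03 -0.000e+00] w=0.0594
[ 0.02  0.01 -1.49] [ 0.016  0.007 -0.003]
tcp px [273.63564247 254.88410015]
```

View pics/g1.png

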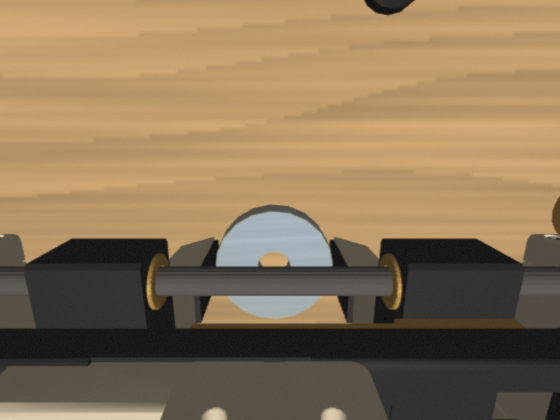

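The ring is held level at width 59.4 mm: outline columns 216–332, rows 205–319, centred near (274,262). Next I'll compute where the ring centre sits relative to the TCP with the same camera, then probe the spindle.

Run:
```python
from h import *
c=env.camera("wrist"); f=c["frame"].copy(); s=env.read_state(); p=s["eef_pos"]; z=p[2]-.0021+.015
h=hsv(f).astype(int); m=(h[...,0]>90)&(h[...,0]<125)&(h[...,1]>20)&(h[...,1]<110)&(h[...,2]>110); m[:195]=0;m[325:]=0;m[:,200:350]&=True;m[:,:205]=0;m[:,345:]=0
ys,xs=np.nonzero(m); print(xs.min(),xs.max(),ys.min(),ys.max())
cs,_=cv2.findContours(m.astype(np.uint8),0,1); pts=np.vstack([k for k in cs if cv2.contourArea(k)>50]); hu=cv2.convexHull(pts); (e,ax,a)=cv2.fitEllipse(hu); print(e,ax,a)
P=ray(c,*e,z); print("ring rel tcp",(P-p).round(4))
```

```text
219 329 213 306
(274.1491394042969, 258.33355712890625) (89.93981170654297, 108.76952362060547) 92.00009155273438
ring rel tcp [ 0.0037 -0.0003  0.0129]
```

Run:
```python
from h import *
c=env.camera("wrist"); f=c["frame"]; s=env.read_state(); p=s["eef_pos"]; z=p[2]-.0021+.015
for dx in (-.03,0,.03): print(dx,proj(c,[p[0]+dx,p[1],z]).round(1))
for k in (195,200,205,208,212,216,300,305,310,314,318,322): print(k,f[k,274],f[k,250])
save("g1z",f[195:330,200:350],5)
```

```text
-0.03 [273.7 317.2]
0 [273.7 265. ]
0.03 [273.7 207.6]
195 [187 152 105] [186 151 105]
200 [189 154 106] [188 154 106]
205 [93 86 74] [196 160 110]
208 [82 80 72] [187 152 107]
212 [161 172 172] [80 78 72]
216 [166 179 188] [146 154 148]
300 [164 176 179] [163 174 176]
305 [164 176 177] [163 173 175]
310 [163 174 175] [165 176 176]
314 [162 173 173] [172 144 104]
318 [176 165 140] [181 147 102]
322 [186 150 105] [186 150 104]
```

View pics/g1z.png

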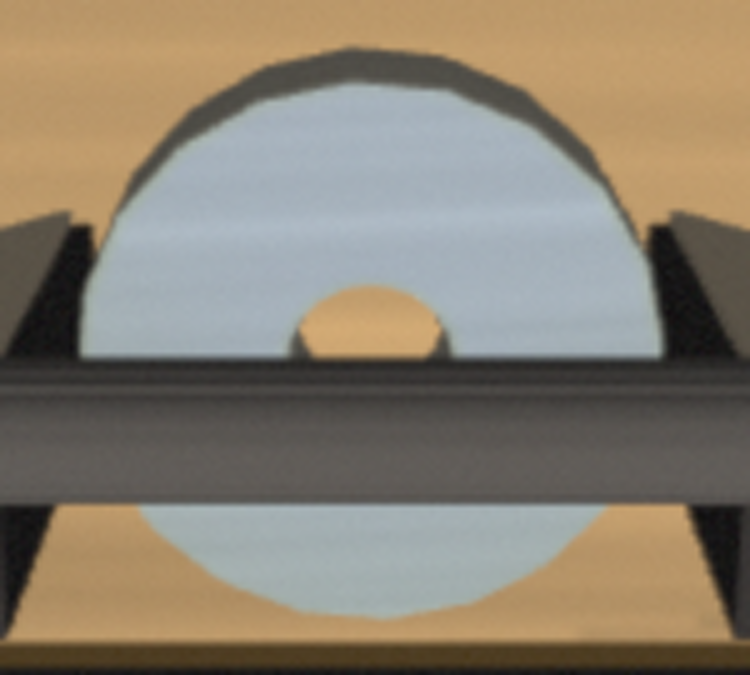

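The top-face edges span rows 211–318.6 and columns 216–332.8, so the ring centre is within about 1 mm of the TCP (perhaps −1 mm in x). Now the gentle probe: unguarded, the spring limits a 4.6 mm press to about 6 N.

Run:
```python
from h import *
X,Y=.4833,.2273
env.goto([X,Y,.115],R0); F0,T0=favg(8); st("above"); print(F0.round(2))
r=env.servo_line([X,Y,.0785],max_speed=.04,guard=7); F,T=favg(8); st("probe"); print(r,(F-F0).round(2),(T-T0).round(3))
```

```text
above t=8.74 [0.4835 0.2259 0.1146] rot [ 3.141e+00  1.000e-03 -2.000e-03] w=0.0596
[-0.01  0.12 -1.4 ]
probe t=9.94 [0.4835 0.2274 0.0788] rot [-3.141e+00 -1.000e-03  0.000e+00] w=0.0591
False [ 0.18 -0.35  0.24] [-0.005 -0.009 -0.011]
```

No reaction 4.3 mm below the tip level, so it's threaded. I'll carry it down with checks.

Run:
```python
from h import *
X,Y=.4833,.2273; F0=np.array([-.01,.12,-1.4])
for z in (.060,.040):
    r=env.servo_line([X,Y,z],max_speed=.05,guard=5); F,T=favg(8); st(z); print(r,(F-F0).round(2),T.round(3))
    if r: break
else:
    r=env.servo_line([X,Y,.0335],max_speed=.015,guard=4); F,T=favg(8); st("home"); print(r,(F-F0).round(2),T.round(3))
```

```text
0.06 t=10.59 [0.4835 0.2274 0.0602] rot [-3.141 -0.     0.   ] w=0.0594
False [-0.11  0.14  0.63] [ 0.013  0.01  -0.017]
0.04 t=11.28 [0.4835 0.2274 0.0402] rot [-3.141 -0.    -0.   ] w=0.0593
False [ 0.1  -0.27  0.4 ] [0.029 0.008 0.001]
home t=11.84 [0.4833 0.2273 0.0339] rot [-3.142 -0.    -0.   ] w=0.0597
True [-0.26 -0.22  6.54] [ 0.037  0.057 -0.013]
```

Home contact at TCP z 33.9 mm (underside about 31.8 mm). I'll release, check it, and look at the brass and black rings.

Run:
```python
from h import *
X,Y=.4833,.2273
env.command_gripper(.092); st("open")
env.servo_line([X,Y,.13],max_speed=.15)
env.servo_line([.42,Y,.14],max_speed=.25)
c=env.camera("wrist"); np.save("w3.npy",c,allow_pickle=True); save("w3z",c["frame"][60:220,180:360],4)
env.goto([.45,-.272,.12],R0); st("brass"); c=env.camera("wrist"); np.save("w4.npy",c,allow_pickle=True); save("w4",c["frame"])
```

```text
open t=12.57 [0.4827 0.2271 0.0333] rot [3.141e+00 2.000e-03 0.000e+00] w=0.0921
brass t=15.63 [ 0.4504 -0.2712  0.12  ] rot [-3.141e+00 -0.000e+00  1.000e-03] w=0.0915
```

View pics/w3z.png

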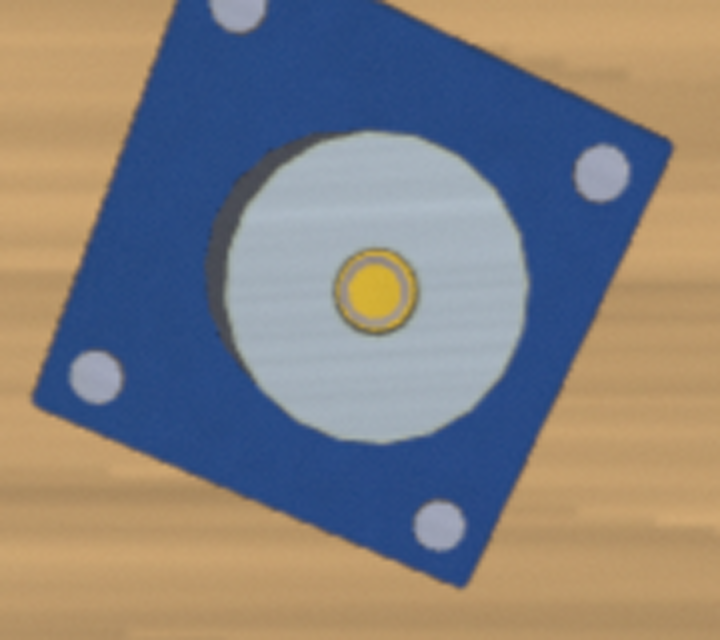

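View pics/w4.png

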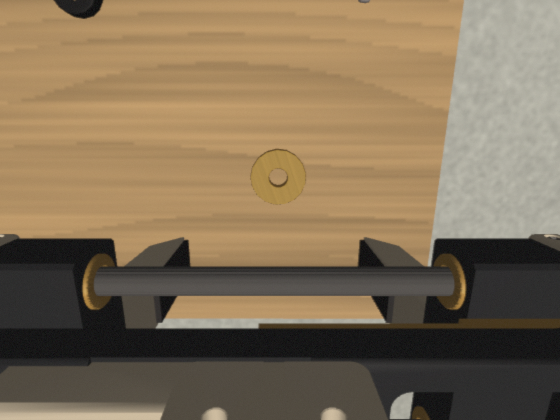

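The wide ring is flat and home, with the spindle at (376,291) in the zoom concentric with the bore. In the brass view the ring is centred at about (278,177), clear of its neighbours. Grasp it next.

```bash
cat >> h.py <<'E'
def circ(m,z,c):
    cs,_=cv2.findContours(m.astype(np.uint8),0,1); ct=cv2.convexHull(max(cs,key=cv2.contourArea)); M=cv2.moments(ct); x,y=M['m10']/M['m00'],M['m01']/M['m00']
    P=ray(c,x,y,z);d=2*np.sqrt(M['m00']/np.pi); D=1e3*np.linalg.norm(ray(c,x+d,y,z)-P); print("px",(round(x,1),round(y,1)),P.round(4),"d mm",D.round(1)); return P,D
E
python3 - <<'E'
from h import *
c=np.load("w4.npy",allow_pickle=True).item(); h=hsv(c["frame"]).astype(int); H,S,V=h[...,0],h[...,1],h[...,2]
print(h[190,260],h[165,290],h[200,330])
m=(S>150)&(H>17); m[:,:235]=0;m[:,320:]=0;m[:135]=0;m[215:]=0
P,D=circ(m,.013,c)
if abs(D-48)<3:
    P[1]+=0
    env.goto([P[0],P[1],.05],R0)
    env.servo_line([P[0],P[1],.002],max_speed=.08,guard=8); st("down")
    env.command_gripper(0.04); st("grip")
    env.servo_line([P[0],P[1],.06],max_speed=.1); F,T=favg(6); st("lift"); print(F.round(2),T.round(3))
    c=env.camera("wrist"); save("g2",c["frame"][180:340,180:370],4); p=env.read_state()["eef_pos"]
    for dx in (-.024,0,.024): print(dx,(4*(proj(c,[p[0]+dx,p[1],p[2]+.011])-[180,180])).round(1))
E
```

```text
[ 20 144 174] [ 20 143 175] [ 17 113 181]
px (271.5, 182.9) [ 0.4712 -0.2694  0.013 ] d mm 4.4
```

The mask threshold was too strict, so the size check stopped the grasp. Loosening it.

Run:
```python
from h import *
c=np.load("w4.npy",allow_pickle=True).item(); h=hsv(c["frame"]).astype(int); H,S,V=h[...,0],h[...,1],h[...,2]
m=(S>128)&(H>=19); m[:,:235]=0;m[:,320:]=0;m[:135]=0;m[215:]=0
m=cv2.morphologyEx(m.astype(np.uint8),cv2.MORPH_OPEN,np.ones((3,3)))
P,D=circ(m,.013,c)
if abs(D-48)<3:
    env.goto([P[0],P[1],.05],R0)
    env.servo_line([P[0],P[1],.002],max_speed=.08,guard=8); st("down")
    env.command_gripper(0.04); st("grip")
    env.servo_line([P[0],P[1],.06],max_speed=.1); F,T=favg(6); st("lift"); print(F.round(2),T.round(3))
    c=env.camera("wrist"); save("g2",c["frame"][180:340,180:370],4); p=env.read_state()["eef_pos"]
    for dx in (-.024,0,.024): print(dx,(4*(proj(c,[p[0]+dx,p[1],p[2]+.011])-[180,180])).round(1))
```

```text
px (277.9, 176.7) [ 0.4766 -0.2749  0.013 ] d mm 46.3
down t=16.83 [ 0.4769 -0.2751  0.0024] rot [ 3.141e+00 -1.000e-03 -0.000e+00] w=0.0920
grip t=17.61 [ 0.4766 -0.2748  0.002 ] rot [-3.142 -0.    -0.   ] w=0.0474
lift t=18.44 [ 0.4761 -0.2745  0.0592] rot [-3.141e+00  1.000e-03  0.000e+00] w=0.0474
[ 0.02 -0.25 -1.83] [0.027 0.022 0.011]
-0.024 [374.6 500.5]
0 [374.6 333.8]
0.024 [374.7 153.9]
```

View pics/g2.png

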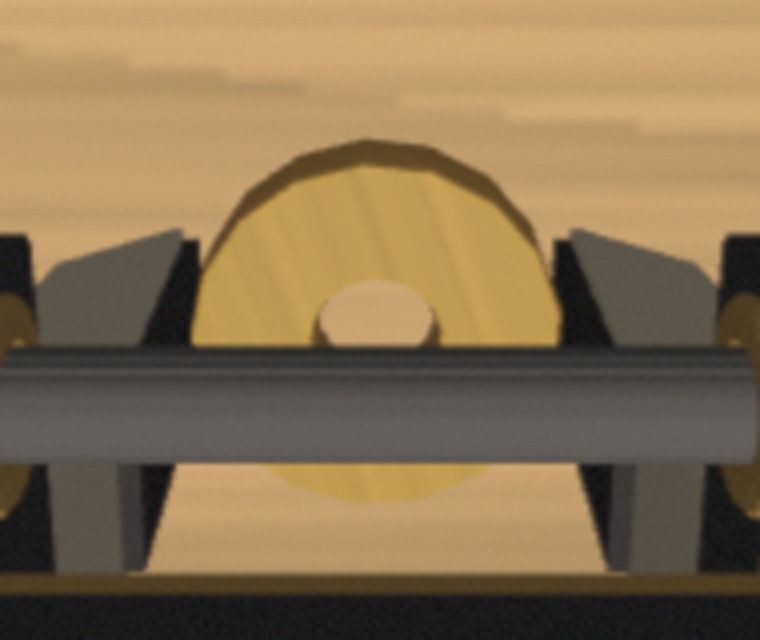

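Brass is held level. Its top-face edges (rows 165–502 in the zoom, prediction 154–500) show the same small camera bias as the wide ring, so I'll use the same target.

Run:
```python
from h import *
X,Y=.4832,.2273
env.goto([X,Y,.115],R0); F0,T0=favg(8); st("above"); print(F0.round(2))
r=env.servo_line([X,Y,.0785],max_speed=.04,guard=7); F,T=favg(8); st("probe"); print(r,(F-F0).round(2),(T-T0).round(3))
if not r and F[2]-F0[2]<2 and np.hypot(*(F-F0)[:2])<3:
    r=env.servo_line([X,Y,.056],max_speed=.05,guard=5); F,T=favg(8); st("mid"); print(r,(F-F0).round(2))
    if not r:
        r=env.servo_line([X,Y,.0483],max_speed=.015,guard=4); F,T=favg(8); st("home"); print(r,(F-F0).round(2),T.round(3))
```

```text
above t=20.46 [0.4836 0.2264 0.1149] rot [ 3.141e+00  0.000e+00 -2.000e-03] w=0.0472
[ 0.03  0.08 -1.79]
probe t=21.66 [0.4834 0.2274 0.0788] rot [-3.141e+00 -1.000e-03 -0.000e+00] w=0.0473
False [ 0.04 -0.2  -0.04] [0.015 0.013 0.026]
mid t=22.39 [0.4834 0.2274 0.0562] rot [-3.141 -0.     0.   ] w=0.0472
False [0.09 0.04 0.04]
home t=23.02 [0.4831 0.2273 0.0488] rot [3.142 0.    0.   ] w=0.0472
True [-0.67 -0.23  7.05] [ 0.014  0.098 -0.   ]
```

Run:
```python
from h import *
X,Y=.4832,.2273
env.command_gripper(.092); st("open")
env.servo_line([X,Y,.13],max_speed=.15)
env.servo_line([.42,Y,.14],max_speed=.25)
c=env.camera("wrist"); save("w5z",c["frame"][60:220,180:360],4)
env.goto([.59,-.12,.11],R0); st("black"); c=env.camera("wrist"); np.save("w6.npy",c,allow_pickle=True); save("w6",c["frame"])
```

```text
open t=23.90 [0.4824 0.2271 0.048 ] rot [3.141e+00 2.000e-03 0.000e+00] w=0.0921
black t=26.50 [ 0.5899 -0.1188  0.11  ] rot [-3.141e+00  0.000e+00  1.000e-03] w=0.0917
```

View pics/w5z.png

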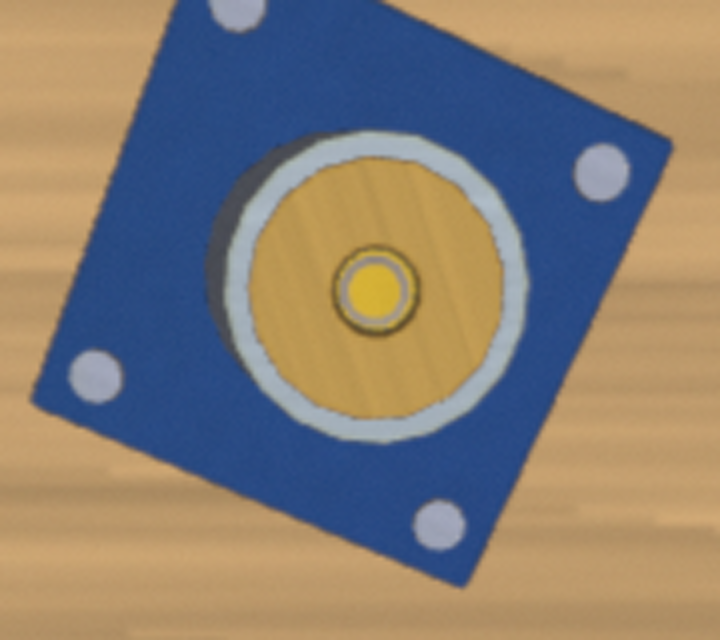

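View pics/w6.png

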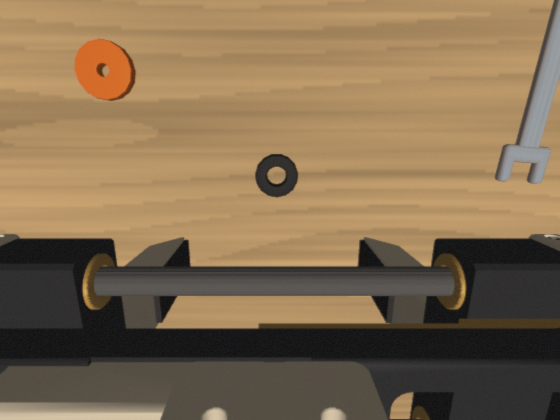

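Brass is home and concentric with the spindle at (375,290). The black ring is at about (277,175); orange at (104,70) and the wrench are well clear of the fingers.

Run:
```python
from h import *
c=np.load("w6.npy",allow_pickle=True).item(); h=hsv(c["frame"]).astype(int); V=h[...,2]
m=V<75; m[:,:240]=0;m[:,320:]=0;m[:140]=0;m[215:]=0
P,D=circ(m,.012,c)
if abs(D-36)<3:
    env.goto([P[0],P[1],.05],R0)
    env.servo_line([P[0],P[1],.0025],max_speed=.08,guard=8); st("down")
    env.command_gripper(0.028); st("grip")
    env.servo_line([P[0],P[1],.06],max_speed=.1); F,T=favg(6); st("lift"); print(F.round(2),T.round(3))
    c=env.camera("wrist"); save("g3",c["frame"][180:340,180:370],4); p=env.read_state()["eef_pos"]
    for dx in (-.018,0,.018): print(dx,(4*(proj(c,[p[0]+dx,p[1],p[2]+.0095])-[180,180])).round(1))
```

```text
px (276.3, 174.9) [ 0.619 -0.121  0.012] d mm 34.2
down t=27.56 [ 6.176e-01 -1.207e-01  5.000e-04] rot [-3.141  0.004 -0.   ] w=0.0917
grip t=28.49 [ 6.177e-01 -1.209e-01  5.000e-04] rot [-3.141e+00  3.000e-03 -0.000e+00] w=0.0349
lift t=29.34 [ 0.6184 -0.1208  0.059 ] rot [-3.14   0.006 -0.   ] w=0.0346
[-0.33 -0.19 -0.25] [-0.007  0.006  0.01 ]
-0.018 [374.5 453.9]
0 [374.5 329. ]
0.018 [374.5 196.7]
```

View pics/g3.png

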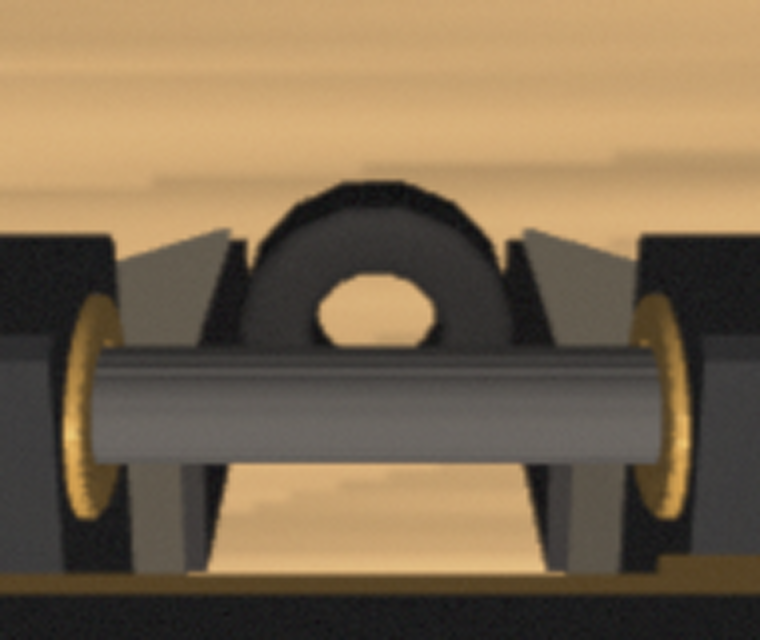

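The black ring is held, with the bore centred at column 377 against a predicted 374.5. The arm sat at z = 0.5 mm rather than 2.5 mm at the grasp (the reported pitch was 0.003–0.004 rad), so the fingertips are almost flush with the underside. I'll use −0.5 mm as the underside offset and check the pose at the tensioner.

Run:
```python
from h import *
X,Y=.4832,.2273
env.goto([X,Y,.115],R0); F0,T0=favg(8); st("above"); print(F0.round(2))
r=env.servo_line([X,Y,.077],max_speed=.035,guard=7); F,T=favg(10); st("probe"); print(r,(F-F0).round(2),(T-T0).round(3))
```

```text
above t=30.93 [0.4839 0.2263 0.1147] rot [ 3.141e+00  0.000e+00 -2.000e-03] w=0.0345
[ 0.17 -0.42 -0.18]
probe t=32.33 [0.4833 0.2273 0.0772] rot [-3.141 -0.     0.   ] w=0.0349
False [-0.21  0.31 -0.1 ] [ 0.03  -0.     0.002]
```

Run:
```python
from h import *
X,Y=.4832,.2273; F0=np.array([.17,-.42,-.18])
r=env.servo_line([X,Y,.067],max_speed=.04,guard=5); F,T=favg(8); st("mid"); print(r,(F-F0).round(2))
if not r:
    r=env.servo_line([X,Y,.0598],max_speed=.012,guard=4); F,T=favg(8); st("home"); print(r,(F-F0).round(2),T.round(3))
```

```text
mid t=32.87 [0.4833 0.2273 0.067 ] rot [-3.142 -0.     0.   ] w=0.0347
False [ 0.09  0.58 -0.28]
home t=33.56 [0.4831 0.2273 0.0603] rot [ 3.142  0.    -0.   ] w=0.0345
True [-0.75  0.11  5.57] [0.015 0.078 0.019]
```

Run:
```python
from h import *
X,Y=.4832,.2273
env.servo_line([X,Y,.0606],max_speed=.01); F,_=favg(5); print(F.round(2)); st("relax")
env.command_gripper(.092); st("open")
env.servo_line([X,Y,.14],max_speed=.12)
env.servo_line([.42,Y,.14],max_speed=.2); env.wait(.2)
c=env.camera("wrist"); np.save("w7.npy",c,allow_pickle=True); save("w7z",c["frame"][60:220,180:360],4)
env.goto([.40,0,.25],R0); st("away")
c=env.camera("scene"); save("s7",c["frame"][220:300,300:400],6); c=env.camera("top"); save("t7",c["frame"])
```

```text
[ 0.08 -0.27  0.08]
relax t=33.90 [0.483  0.2272 0.0603] rot [3.141e+00 2.000e-03 0.000e+00] w=0.0345
open t=34.93 [0.4832 0.2273 0.0606] rot [3.141e+00 1.000e-03 0.000e+00] w=0.0918
away t=37.45 [0.4    0.0005 0.2496] rot [-3.141  0.    -0.   ] w=0.0919
```

View pics/w7z.png

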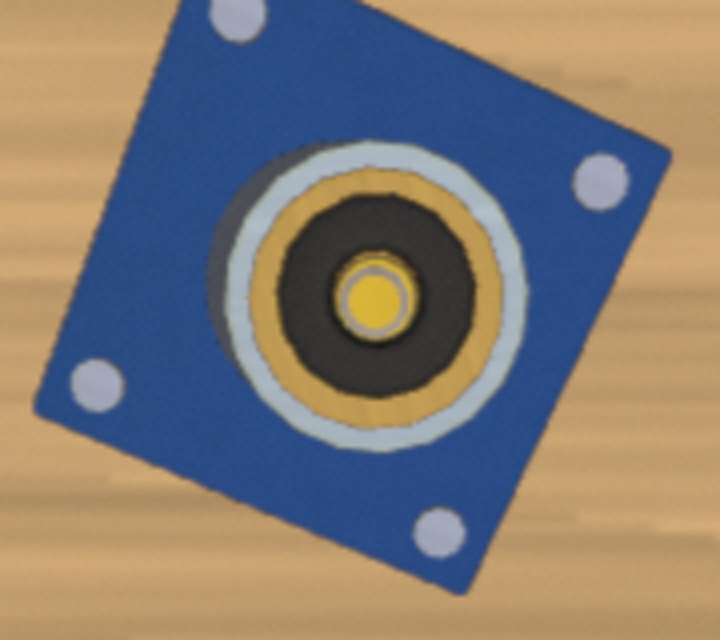

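View pics/s7.png

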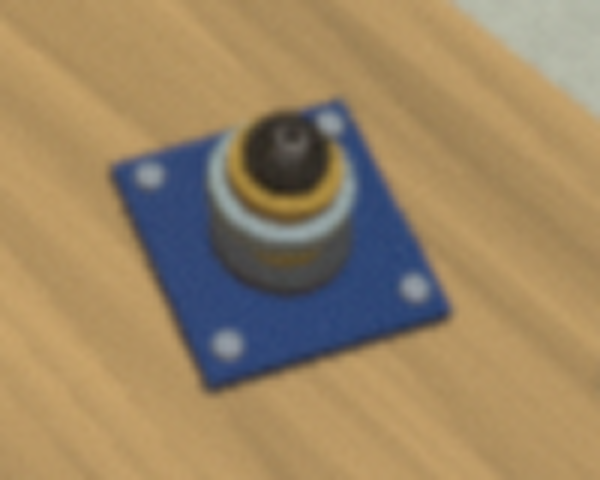

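View pics/t7.png

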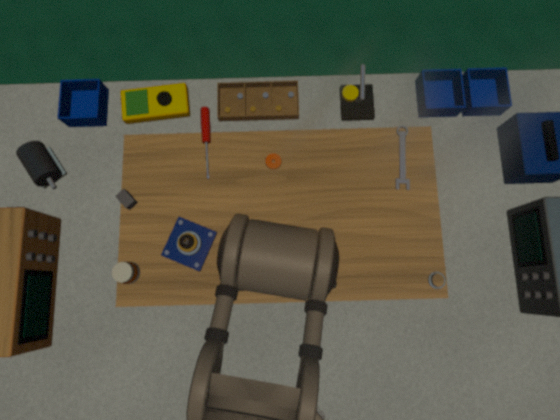

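All three rings are stacked concentrically on the spindle: the black ring is centred at (376,295) in the wrist zoom, and the scene view shows the tiers level. In the top view the orange ring (273,161), wrench, screwdriver, jar, relay and pulley are at their starting pixels. Handing in.

```bash
python3 -c "
from station import env
env.close_job()"
```

```text
the job is handed in; nothing more can be done
```

I threaded the wide, middle and narrow rings onto the spindle in that order, lowered each one all the way in the gripper, and handed the job in at about 37.5 s of the 72 s allowed. The hand-in reports no verdict.

**Finding the spindle:** I located the tip by eye with the wrist camera. It sat 7.4 mm from the collar centre, against the 7 mm given. None of the three rings met any measurable force as it passed the tip.

**Seating:** Each ring stopped on contact at its expected height, giving undersides of about 31.8, 46.8 and 59.8 mm above the bench. The contact forces I measured were 5.6 to 7.1 N.

**Last checks:** The final wrist and scene views show the three rings flat and concentric on the spindle. In the top view the orange ring and the other loose items are where they started. The gripper was open and clear of everything.

**Disagreements:**
- **Narrow ring grasp height:** The arm stopped at 0.5 mm above the bench instead of the 2.5 mm I asked for, and about 1.4 mm short in x. I allowed for the height when placing it.
- **Narrow ring grip width:** The gripper read 34.6 mm on this 36 mm ring. I did not find out why, but the ring was held level and seated normally.
- **Camera offset:** Views of the held rings showed a camera offset of about 1 mm, well within the fit.

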